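# Put the colour-coded chopping boards away in clip order

### The arm

A 7-joint arm with a two-finger parallel gripper is mounted at the origin on a cart in front of the work surface, level with it; the furniture and walls round the work are solid. World frame = base frame: x ahead of the robot, y to its left, z up, the work surface at z = 0. Lengths are in m, angles in rad, forces in N, time in s.
With the tool pointing down it reaches from about 0.4 to 0.75 m from the base axis. Payload 19.5 kg.
Tool frame: the origin (TCP) lies at the very end of the fingers, on their centre line; the grasp point (between the pads) lies 19 mm behind it; z points along the fingers, y is the line along which they close (so a half turn about z gives the same grasp; the last joint's range is limited). The gripper opens to 85 mm and grips with 20 to 120 N. Pads are 22 mm wide; open, the fingers measure 114 mm over their backs; the gripper's body (76 mm by 85 mm) begins 54 mm behind the grasp point. The pads swing forward as they close: fully open they stand 13 mm farther back than shut.
Start: joints at [-1.219, 0.707, -0.028, 1.485, 0.022, 0.951, -0.075], TCP at [0.221, 0.531, 0.231] pointing down, gripper open.
Joint ranges: [-2.71, 2.71], [-0.32, 2.16], [-1.57, 1.52], [0, 2.45], [-1.46, 4.6], [0, 2.02], [-2.83, 2.83]. Speed limits (rad/s): [1.89, 1.89, 2.57, 2.57, 3.01, 3.01, 3.01].

### API

Orientations are given as a rotation vector (axis times angle).
In Python, from cell import * gives the robot as it stands.
- The arm moves only by the shell command python3 -m crank 'ROWS' [FORCE]. ROWS is JSON, a list that holds one entry, the list of rows, each a list of 5 numbers: the shift along the tool's x, y, z in mm, then the turn about the tool's z in rad, then the finger opening in mm, from 0 to 85.4. A call has exactly 10 rows; each row shifts and turns the commanded pose from where the row before left it, along the tool's axes as they then stand; what a row does not reach is not made up. A row lasts 1/12 s, in which the tool goes at most 41.7 mm and 7.16 degrees, less where a joint would pass 70% of its speed; a pose out of reach is approached as far as the arm can. A call is refused whole if a number of a shift passes 41.7 or a number of a turn 0.125, either way. A call with a gripper value outside its range is refused whole. The fingers move at their own pace and stop on an object; FORCE is the grip in N (left out, the last holds). Time passes only in rows, so rows that do not move let the fingers close, or fill a call up. It gives the time, the measured TCP pose, the force, the opening and the grip force at its end, in the units of the state.
- sense(): the state, without advancing time (a new reading comes with each control period).
- grab_frame(name): name is "side" or "top" or "wrist"; returns (picture, depth): 400x640x3 uint8, red, green, blue; 400x640 float32, m along the optical axis (not along the pixel's ray), 0 where there is no reading.
- camera_info(name): a dict with "mtx" (3x3 intrinsics, pixels), "D" ([k1, k2, p1, p2, k3] as OpenCV has them; the pictures are not rectified), "T" (4x4, takes a point from camera to world coordinates). Camera axes: x right, y up, looking along -z (the intrinsics and any distortion apply to the point x, -y, -z); pixel columns grow to the right and rows downward; lengths in m; the calibration is good to about 2 mm. A picture is of the moment at which its call begins: read the wrist's pose just before it. camera_info takes no time and is no camera call; for the wrist camera it gives the pose at the moment of the call.
- sign_off(): hands the job in; it is judged then, once.
The state is a dict: "clock": time; "joints": joint angles; "joint_vel": joint speeds; "tau": joint torques, N m; "tcp_pos": TCP position; "tcp_rot": TCP orientation; "wrist_force": force on the tool from outside, world axes, zero at the start; "torque": the same for the moment, N m; "finger_gap": finger opening in m; "finger_force": force on a finger pad.
Only numpy, scipy, OpenCV 4.12 (cv2) and the standard library are available. Lean on these libraries where they do the work, as an engineer would, in place of code of your own. Each camera call takes 0.05 s, during which the arm holds its last target. There are 200 camera calls.

### The job

The washed, colour-coded chopping boards are dry: move the row from the wire drying rack into the wooden storage rack, so that it follows the order of the coloured clips. Stand each board upright and fully down, centred in the slot whose clip has its colour. Lower every board onto the rack before you let go, never drop it, and leave the mug and the pepper mill where they are.

Things in the scene. Friction and masses are not known exactly. Their poses are not given: they have to be found in the camera images.
- board_red: red plastic chopping board, grey corners, on edge: 150 mm long (its x), 12 thick (y), 130 tall (z), 0.22 kg. Origin: middle of bottom edge. Same either way round; may lean 0.12 rad. Starts in the fixed wire drying rack: four slots 58 mm apart, 20 mm wide between wire loops 71 mm high; it stands 14 mm above the worktop.
- board_blue: blue plastic chopping board, grey corners, on edge: 150 mm long (its x), 12 thick (y), 130 tall (z), 0.22 kg. Origin: middle of bottom edge. Same either way round; may lean 0.12 rad. Starts in the fixed wire drying rack: four slots 58 mm apart, 20 mm wide between wire loops 71 mm high; it stands 14 mm above the worktop.
- board_green: green plastic chopping board, grey corners, on edge: 150 mm long (its x), 12 thick (y), 130 tall (z), 0.22 kg. Origin: middle of bottom edge. Same either way round; may lean 0.12 rad. Starts in the fixed wire drying rack: four slots 58 mm apart, 20 mm wide between wire loops 71 mm high; it stands 14 mm above the worktop.
- board_yellow: yellow plastic chopping board, grey corners, on edge: 150 mm long (its x), 12 thick (y), 130 tall (z), 0.22 kg. Origin: middle of bottom edge. Same either way round; may lean 0.12 rad. Starts in the fixed wire drying rack: four slots 58 mm apart, 20 mm wide between wire loops 71 mm high; it stands 14 mm above the worktop.
- clip_red: red clip, 18x32x20 mm, on the front strip of the fixed wooden storage rack; marks the slot of the red board. Origin: its middle, at worktop height; x into slot, y along row. Slot middle: 101 mm along +x; board stands there along x on rails 14 mm high. Marked slots 58 mm apart (gaps between stay empty), 18 mm wide (mouth 26), between dowels at 53 and 149 mm along x, tops 89 mm high.
- clip_blue: blue clip, 18x32x20 mm, on the front strip of the fixed wooden storage rack; marks the slot of the blue board. Origin: its middle, at worktop height; x into slot, y along row. Slot middle: 101 mm along +x; board stands there along x on rails 14 mm high. Marked slots 58 mm apart (gaps between stay empty), 18 mm wide (mouth 26), between dowels at 53 and 149 mm along x, tops 89 mm high.
- clip_green: green clip, 18x32x20 mm, on the front strip of the fixed wooden storage rack; marks the slot of the green board. Origin: its middle, at worktop height; x into slot, y along row. Slot middle: 101 mm along +x; board stands there along x on rails 14 mm high. Marked slots 58 mm apart (gaps between stay empty), 18 mm wide (mouth 26), between dowels at 53 and 149 mm along x, tops 89 mm high.
- clip_yellow: yellow clip, 18x32x20 mm, on the front strip of the fixed wooden storage rack; marks the slot of the yellow board. Origin: its middle, at worktop height; x into slot, y along row. Slot middle: 101 mm along +x; board stands there along x on rails 14 mm high. Marked slots 58 mm apart (gaps between stay empty), 18 mm wide (mouth 26), between dowels at 53 and 149 mm along x, tops 89 mm high.
- mug: orange mug, bystander, 81 mm wide, 88 mm tall, origin in the middle of its underside; to be left alone
- pepper_mill: wooden pepper mill, bystander, 58 mm wide, 170 mm tall, origin in the middle of its underside; to be left alone

How it is judged:
At the end, for the whole second after the job is handed in: Each board stands in the slot behind the clip of its own colour: its middle within 15 mm of the slot's middle along the slot and 9 mm across it, bottom edge on the rails (less than 6 mm above them), leaning less than 0.16 rad, in line with the slot within 0.15 rad, and at rest (x of board_red in the frame of clip_red between 0.086 and 0.116 m and y of board_red in the frame of clip_red between -0.009 and 0.009 m and height (world z) of each of board_red, board_blue, board_green, board_yellow below 0.02 m and angle between each of board_red, board_blue, board_green, board_yellow's own z axis and vertical below 0.16 rad and angle between the y axis of board_red and the y axis of clip_red, either way round below 0.15 rad and linear speed of each of board_red, board_blue, board_green, board_yellow below 0.02 m/s and angular speed of each of board_red, board_blue, board_green, board_yellow below 0.3 rad/s and x of board_blue in the frame of clip_blue between 0.086 and 0.116 m and y of board_blue in the frame of clip_blue between -0.009 and 0.009 m and angle between the y axis of board_blue and the y axis of clip_blue, either way round below 0.15 rad and x of board_green in the frame of clip_green between 0.086 and 0.116 m and y of board_green in the frame of clip_green between -0.009 and 0.009 m and angle between the y axis of board_green and the y axis of clip_green, either way round below 0.15 rad and x of board_yellow in the frame of clip_yellow between 0.086 and 0.116 m and y of board_yellow in the frame of clip_yellow between -0.009 and 0.009 m and angle between the y axis of board_yellow and the y axis of clip_yellow, either way round below 0.15 rad); the robot touches nothing.
It fails at once if a board is dropped: in free fall with its bottom edge more than 3 cm above its seat ((height (world z) of board_red above 0.045 m and contact force between board_red and anything else below 0.05 N and linear speed of board_red above 0.3 m/s) or (height (world z) of board_blue above 0.045 m and contact force between board_blue and anything else below 0.05 N and linear speed of board_blue above 0.3 m/s) or (height (world z) of board_green above 0.045 m and contact force between board_green and anything else below 0.05 N and linear speed of board_green above 0.3 m/s) or (height (world z) of board_yellow above 0.045 m and contact force between board_yellow and anything else below 0.05 N and linear speed of board_yellow above 0.3 m/s)).
It fails at once if the mug is pushed more than 3 cm (distance of mug from where it was at the start of the episode above 0.03 m).
It fails at once if the pepper mill is pushed more than 3 cm (distance of pepper_mill from where it was at the start of the episode above 0.03 m).
It also fails if it takes over 109 s, if anything falls off the work surface, if the arm or the gripper's body presses on something with over 40 N, if the wrist force passes 120 N, or if a joint passes its speed limit or range.

## Working session

There is one attempt and no reset: what is moved stays moved. The work goes in short steps, Python scripts to look and compute and a shell command to move; the robot and the scene stay as the last step left them, time stands still between calls to the robot, and variables do not carry over. Pictures are saved under pics/ and viewed, at most 14 in all, crops included, and the job is handed in when it is done.

```bash
mkdir -p pics; ls
python3 - <<'E'
from cell import *
import cv2,numpy as np
for n in ["top","side"]:
    p,d=grab_frame(n); cv2.imwrite(f"pics/{n}0.png",p[:,:,::-1]); np.save(f"pics/{n}0.npy",d)
    i=camera_info(n); print(n,np.round(i["mtx"],1).tolist(),i["D"],np.round(i["T"],4).tolist())
s=sense(); print(s)
E
```

```text
pics
top [[361.5, 0.0, 321.3], [0.0, 361.5, 198.1], [0.0, 0.0, 1.0]] [-0.03348924  0.          0.          0.          0.        ] [[0.0217, 0.9905, -0.1358, 0.476], [-0.9997, 0.0195, -0.0174, 0.0076], [-0.0146, 0.1361, 0.9906, 1.0221], [0.0, 0.0, 0.0, 1.0]]
side [[461.8, 0.0, 311.0], [0.0, 461.8, 202.1], [0.0, 0.0, 1.0]] [-0.01296903  0.          0.          0.          0.        ] [[0.2087, 0.6305, -0.7476, -0.3207], [-0.978, 0.1311, -0.1625, -0.1789], [-0.0045, 0.765, 0.644, 0.855], [0.0, 0.0, 0.0, 1.0]]
{'clock': 0.1, 'joints': array([-1.21873454,  0.7070207 , -0.02759799,  1.48491854,  0.02198953,
        0.95091844, -0.07548904]), 'joint_vel': array([ 3.45079967e-04,  1.55298156e-03,  7.20484824e-04, -8.31478089e-05,
        9.62801627e-04,  3.94130327e-04,  9.74806227e-04]), 'tau': array([ 3.16849364e-03, -8.84278035e+01,  1.23755705e+00, -2.36452246e+01,
        1.71648123e-02,  5.08666184e-03, -3.52594634e-05]), 'tcp_pos': array([0.22052597, 0.53078507, 0.23089385]), 'tcp_rot': array([-6.14517658e-01, -3.08074487e+00,  1.49231239e-03]), 'wrist_force': array([ 0.24336881, -0.17773712,  0.93142036]), 'torque': array([ 0.0463897 , -0.04313204,  0.01412874]), 'finger_force': 0.0, 'finger_gap': 0.08526752717608653}
```

View pics/top0.png

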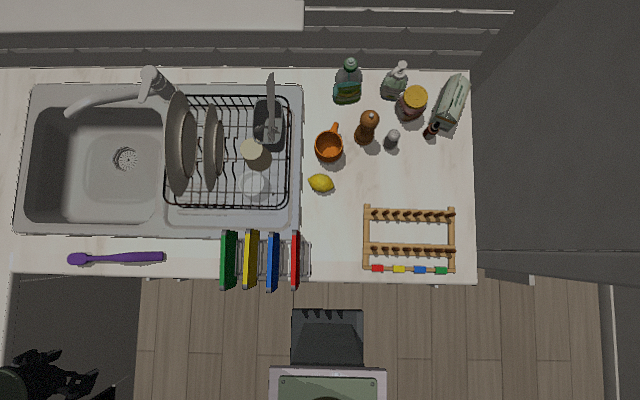

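View pics/side0.png

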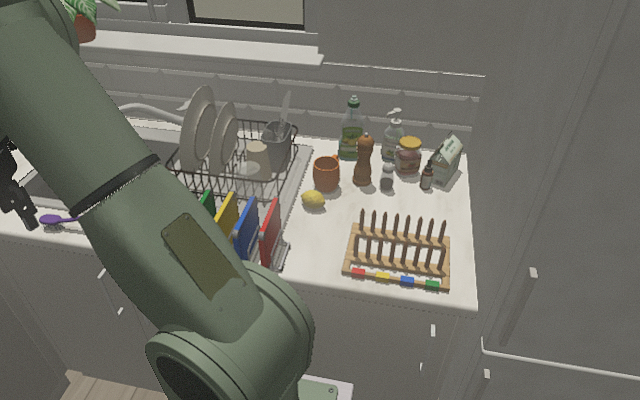

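The top view shows the boards (green, yellow, blue, red) at pixels (228,260), (250,258), (272,261) and (295,260). The clips (red, yellow, blue, green) are at (377,268), (399,269), (420,270) and (441,270). The mug is at (329,147), the pepper mill at (367,125).

```bash
cat > h.py <<'E'
from cell import *
import cv2,numpy as np
def cloud(n,d):
    i=camera_info(n); v,u=np.mgrid[0:400,0:640]
    q=cv2.undistortPoints(np.stack([u.ravel(),v.ravel()],1).astype(float)[:,None],np.array(i["mtx"]),np.array(i["D"],float))[:,0]
    z=d.ravel(); c=np.stack([q[:,0]*z,-q[:,1]*z,-z,np.ones_like(z)],1)
    return (c@np.array(i["T"]).T)[:,:3].reshape(400,640,3)
def masks(p):
    h=cv2.cvtColor(p,cv2.COLOR_RGB2HSV).astype(int); H,S,V=h[...,0],h[...,1],h[...,2]
    s=(S>150)&(V>50)
    return dict(red=s&((H<5)|(H>173)),yellow=s&(H>20)&(H<34),green=s&(H>45)&(H<85),blue=s&(H>98)&(H<125))
E
python3 - <<'E'
from h import *
np.set_printoptions(precision=4,suppress=True)
p=cv2.imread("pics/top0.png")[:,:,::-1].copy(); d=np.load("pics/top0.npy"); P=cloud("top",d)
for k,m in masks(p).items():
    v,u=np.mgrid[0:400,0:640]
    b=m&(u<305)&(v>225)&(d>0); c=m&(u>360)&(v>255)&(d>0)
    Q=P[b]; C=P[c]; t=Q[Q[:,2]>Q[:,2].max()-.006]
    print(k,len(Q),len(t),"zmax",Q[:,2].max(),"top mean",t.mean(0),"xr",t[:,0].min(),t[:,0].max(),"yr",t[:,1].min(),t[:,1].max())
    for lo in (.04,.07,.1,.12,.13,.14): 
        w=Q[(abs(Q[:,2]-lo)<.008)]; 
        if len(w)>3: print("   z",lo,len(w),"y",w[:,1].min(),w[:,1].mean(),w[:,1].max(),"slope",np.polyfit(w[:,0],w[:,1],1)[0])
    print("   clip",len(C),np.median(C,0),C.min(0),C.max(0))
# dowel rows / rack
r=P[200:275,355:470].reshape(-1,3); q=r[(r[:,2]>.08)&(r[:,2]<.1)]
print("dowel tops",len(q)); 
for lo,hi in((.3,.5),(.5,.7)):
    w=q[(q[:,0]>lo)&(q[:,0]<hi)]; print(w[np.argsort(w[:,1])][:,:].round(3).tolist()[:60])
for nm,(u0,v0,u1,v1) in dict(mug=(310,125,348,165),mill=(352,105,382,148),dry=(300,230,315,290)).items():
    w=P[v0:v1,u0:u1].reshape(-1,3); w=w[w[:,2]>.03]; print(nm,w.min(0),w.max(0))
cv2.imwrite("pics/crop0.png",np.hstack([cv2.resize(p[222:300,210:320,::-1],None,fx=3.6,fy=3.6,interpolation=2),cv2.resize(p[200:278,355:465,::-1],None,fx=3.6,fy=3.6,interpolation=2)]))
E
```

```text
red 341 215 zmax 0.14683975596404797 top mean [0.4449 0.0877 0.1431] xr 0.38821822632772957 0.5048421275958654 yr 0.08134564249865507 0.09371125636397833
   z 0.04 12 y 0.08141747523843179 0.08201342623050212 0.08243719240357977 slope 0.013244345865382682
   z 0.07 22 y 0.08126247006205019 0.08176775995118264 0.08224005364084896 slope 0.012597214129934768
   z 0.1 21 y 0.08119042073184775 0.08175346311414672 0.08231892166199062 slope 0.012447782385521074
   z 0.14 237 y 0.08134564249865507 0.0876070409436857 0.09396012970594995 slope 0.018675244345433648
   clip 70 [ 0.4242 -0.1311  0.0194] [ 0.4149 -0.1474 -0.0014] [ 0.4324 -0.1167  0.0236]
yellow 665 203 zmax 0.14737968199699458 top mean [0.4445 0.2021 0.1433] xr 0.3876695998524715 0.5048415031183959 yr 0.19571486976903313 0.208860145617969
   z 0.04 49 y 0.1953900994215299 0.19641943015946714 0.19752764345991575 slope -0.012013250788151244
   z 0.07 63 y 0.19468179551226295 0.19648759780874195 0.19785226423376254 slope -0.01166689690431093
   z 0.1 75 y 0.1950781020241327 0.19652855157742338 0.19759722941084648 slope -0.0119842153
[... 3914 characters left out ...]
, [0.573, -0.21, 0.084], [0.57, -0.209, 0.086], [0.568, -0.208, 0.081], [0.575, -0.208, 0.083], [0.57, -0.207, 0.086], [0.572, -0.206, 0.089], [0.57, -0.206, 0.081], [0.573, -0.205, 0.083], [0.575, -0.205, 0.083], [0.572, -0.181, 0.085], [0.569, -0.179, 0.084], [0.572, -0.178, 0.087], [0.574, -0.178, 0.088], [0.572, -0.176, 0.083], [0.569, -0.176, 0.083], [0.574, -0.176, 0.086], [0.575, -0.174, 0.08], [0.569, -0.174, 0.082], [0.572, -0.174, 0.084], [0.572, -0.153, 0.082], [0.574, -0.153, 0.082], [0.571, -0.15, 0.084], [0.569, -0.15, 0.085]]
mug [ 0.476 -0.03   0.03 ] [0.8137 0.0479 1.0221]
mill [ 0.476  -0.1194  0.03  ] [0.8239 0.0076 1.0221]
dry [0.3995 0.0076 0.0314] [0.4896 0.0761 1.0221]
```

View pics/crop0.png

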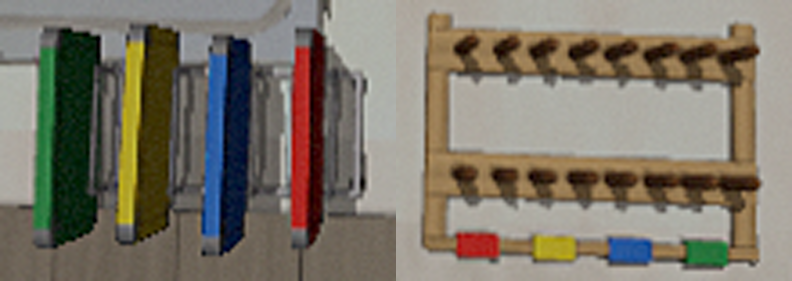

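The crop shows all four boards upright and parallel to world x. The clip order along -y is red, yellow, blue, green, and the slots are centred between dowel pairs, which agrees with the 58 mm pitch.

First I turn the tool so y aligns with world y, fingers part-closed.

```bash
cat > d.py <<'E'
import sys; from cell import *
import numpy as np; from scipy.spatial.transform import Rotation as R
s=sense(); M=R.from_rotvec(s["tcp_rot"]).as_matrix(); t=np.array([float(a) for a in sys.argv[1:4]]); yaw=float(sys.argv[4]) if len(sys.argv)>4 else 0
psi=np.arctan2(-M[0,1],M[1,1])  # tool y vs world y, ccw
print("t",round(s["clock"],2),"tcp",s["tcp_pos"].round(4),"psi",round(psi,4),"tilt",round(float(np.arccos(-M[2,2])),4),"gap",round(s["finger_gap"],4),"F",round(s["finger_force"],1),s["wrist_force"].round(1),"TOOL mm",(M.T@(t-s["tcp_pos"])*1000).round(1),"turn",round(-(yaw-psi),4), "j", s["joints"].round(2))
E
python3 -m crank '[[[0,0,0,-0.099,38],[0,0,0,-0.099,38],[0,0,0,-0.099,38],[0,0,0,-0.097,38],[0,0,0,0,38],[0,0,0,0,38],[0,0,0,0,38],[0,0,0,0,38],[0,0,0,0,38],[0,0,0,0,38]]]' 60
python3 d.py 0.440 0.259 0.2
```

```text
clock: 0.93
tcp_pos: [0.2205, 0.531, 0.2313]
tcp_rot: [0.001, 3.142, -0.0]
wrist_force: [-0.4, -0.1, 0.2]
finger_gap: 0.0383
finger_force: 0.0
t 0.93 tcp [0.2205 0.531  0.2313] psi -0.0006 tilt 0.0002 gap 0.0383 F 0.0 [-0.4 -0.1  0.2] TOOL mm [-219.6 -271.8   31.3] turn -0.0006 j [-1.16  0.71 -0.14  1.48  0.11  0.96  0.23]
```

```bash
python3 -m crank '[[[-24,-30,0,0,38],[-24,-30,0,0,38],[-24,-30,0,0,38],[-24,-30,0,0,38],[-24,-30,0,0,38],[-24,-30,0,0,38],[-24,-30,0,0,38],[-24,-30,0,0,38],[-24,-30,0,0,38],[0,0,0,0,38]]]'
python3 d.py 0.440 0.259 0.2
python3 - <<'E'
from h import *
p,d=grab_frame("wrist"); cv2.imwrite("pics/w1.png",p[:,:,::-1])
E
```

```text
clock: 1.77
tcp_pos: [0.441, 0.2545, 0.2312]
tcp_rot: [0.015, 3.14, -0.005]
wrist_force: [0.6, -1.4, 0.8]
finger_gap: 0.038
finger_force: 0.0
t 1.77 tcp [0.441  0.2545 0.2312] psi -0.0093 tilt 0.0036 gap 0.038 F 0.0 [ 0.6 -1.4  0.8] TOOL mm [ 1.1  4.6 31.2] turn -0.0093 j [-0.48  0.61 -0.2   1.72  0.16  0.83  0.81]
```

View pics/w1.png

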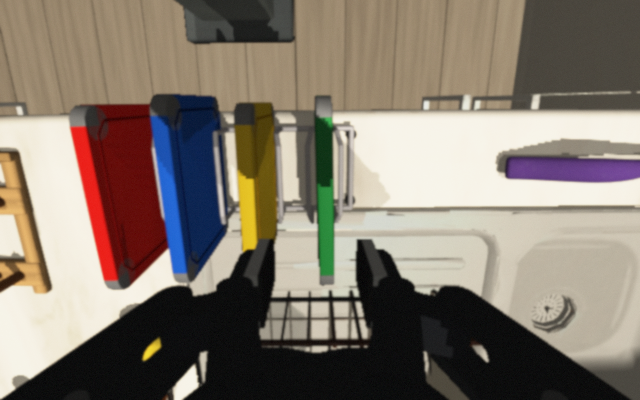

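The wrist view shows green's top edge at u≈325, between the fingers at u≈265 and 365, with yellow (u≈255) outside the left one. This matches the computed +4.6 mm offset in y.

```bash
python3 -m crank '[[[1,4,0,0,38],[0,0,0,0,38],[0,0,20,0,38],[0,0,20,0,38],[0,0,20,0,38],[0,0,20,0,38],[0,0,0,0,38],[0,0,0,0,38],[0,0,0,0,38],[0,0,0,0,38]]]'
python3 d.py 0.440 0.259 0.105
```

```text
clock: 2.65
tcp_pos: [0.4358, 0.2656, 0.1525]
tcp_rot: [-0.001, 3.14, 0.001]
wrist_force: [-0.4, -0.0, 1.0]
finger_gap: 0.0382
finger_force: 0.0
t 2.65 tcp [0.4358 0.2656 0.1525] psi 0.0007 tilt 0.0016 gap 0.0382 F 0.0 [-0.4 -0.   1. ] TOOL mm [-4.1 -6.6 47.5] turn 0.0007 j [-0.52  0.73 -0.17  1.82  0.2   0.61  0.77]
```

```bash
python3 -m crank '[[[-4,-6.5,0,0,38],[0,0,0,0,38],[0,0,16,0,38],[0,0,16,0,38],[0,0,15,0,38],[0,0,0,0,38],[0,0,0,0,38],[0,0,0,0,38],[0,0,0,0,0],[0,0,0,0,0]]]' 60
python3 -m crank '[[[0,0,0,0,0],[0,0,0,0,0],[0,0,0,0,0],[0,0,0,0,0],[0,0,-8,0,0],[0,0,-8,0,0],[0,0,-12,0,0],[0,0,-18,0,0],[0,0,-18,0,0],[0,0,-18,0,0]]]'
python3 d.py 0.52 -0.306 0.265
```

```text
clock: 3.48
tcp_pos: [0.44, 0.2586, 0.1051]
tcp_rot: [-0.0, 3.141, 0.001]
wrist_force: [-0.7, 0.3, 0.2]
finger_gap: 0.0144
finger_force: 0.0
clock: 4.32
tcp_pos: [0.4395, 0.2584, 0.1879]
tcp_rot: [-0.0, 3.142, 0.0]
wrist_force: [0.7, 0.4, -2.2]
finger_gap: 0.0115
finger_force: 58.5
t 4.32 tcp [0.4395 0.2584 0.1879] psi 0.0003 tilt 0.0001 gap 0.0115 F 58.5 [ 0.7  0.4 -2.2] TOOL mm [ -80.3 -564.4  -77.1] turn 0.0003 j [-0.49  0.67 -0.19  1.78  0.18  0.71  0.79]
```

```bash
python3 -m crank '[[[0,0,-20,0,0],[0,0,-20,0,0],[0,0,-20,0,0],[0,0,-17,0,0],[0,0,0,0,0],[0,-12,0,0,0],[-6,-25,0,0,0],[-6,-35,0,0,0],[-6,-35,0,0,0],[-6,-35,0,0,0]]]'
python3 -m crank '[[[-6,-38,0,0,0],[-6,-38,0,0,0],[-6,-38,0,0,0],[-6,-38,0,0,0],[-6,-38,0,0,0],[-6,-38,0,0,0],[-6,-38,0,0,0],[-6,-38,0,0,0],[-6,-38,0,0,0],[0,-25,0,0,0]]]'
python3 -m crank '[[[0,-17,0,0,0],[0,-10,0,0,0],[0,0,0,0,0],[0,0,0,0,0],[0,0,0,0,0],[0,0,0,0,0],[0,0,0,0,0],[0,0,0,0,0],[0,0,0,0,0],[0,0,0,0,0]]]'
python3 d.py 0.523 -0.306 0.2
```

```text
clock: 5.15
tcp_pos: [0.4631, 0.1144, 0.2629]
tcp_rot: [0.001, -3.141, 0.001]
wrist_force: [1.3, 0.4, -2.8]
finger_gap: 0.0111
finger_force: 58.8
clock: 5.98
tcp_pos: [0.5168, -0.2546, 0.2624]
tcp_rot: [-0.004, -3.14, 0.001]
wrist_force: [0.5, 0.5, -1.9]
finger_gap: 0.0115
finger_force: 58.8
clock: 6.82
tcp_pos: [0.5178, -0.2773, 0.2634]
tcp_rot: [0.001, -3.142, 0.0]
wrist_force: [0.1, 0.1, -1.2]
finger_gap: 0.0115
finger_force: 58.8
t 6.82 tcp [ 0.5178 -0.2773  0.2634] psi 0.0004 tilt 0.0001 gap 0.0115 F 58.8 [ 0.1  0.1 -1.2] TOOL mm [ -5.2 -28.7  63.4] turn 0.0004 j [ 0.56  0.7  -0.26  1.38  0.19  1.08  1.85]
```

```bash
python3 -m crank '[[[-3,-15,0,0.012,0],[-2,-14,0,0,0],[0,0,0,0,0],[0,0,0,0,0],[0,0,20,0,0],[0,0,20,0,0],[0,0,10,0,0],[0,0,0,0,0],[0,0,0,0,0],[0,0,0,0,0]]]'
python3 d.py 0.523 -0.306 0.105
python3 - <<'E'
from h import *
p,d=grab_frame("top"); cv2.imwrite("pics/t2.png",cv2.resize(p[150:330,330:530,::-1],None,fx=3,fy=3,interpolation=2)); P=cloud("top",d)
m=masks(p)["green"]; Q=P[m&(d>0)]; print(len(Q),Q.min(0),Q.max(0))
Q=Q[Q[:,2]>Q[:,2].max()-.015]; print(len(Q),Q.min(0),Q.max(0),Q.mean(0))
p,d=grab_frame("wrist"); cv2.imwrite("pics/w2.png",p[:,:,::-1])
E
```

```text
clock: 7.65
tcp_pos: [0.523, -0.3065, 0.2144]
tcp_rot: [0.018, 3.14, -0.001]
wrist_force: [-0.2, -0.4, -1.4]
finger_gap: 0.0112
finger_force: 58.9
t 7.65 tcp [ 0.523  -0.3065  0.2144] psi -0.0117 tilt 0.0014 gap 0.0112 F 58.9 [-0.2 -0.4 -1.4] TOOL mm [  0.2   0.6 109.4] turn -0.0117 j [ 0.59  0.78 -0.25  1.38  0.2   1.    1.86]
232 [ 0.41388527 -0.31932553  0.01528373] [ 0.59294441 -0.28826591  0.30820885]
2 [ 0.54093032 -0.28887001  0.29824245] [ 0.54408322 -0.28882911  0.30820885] [ 0.54250677 -0.28884956  0.30322565]
```

View pics/w2.png

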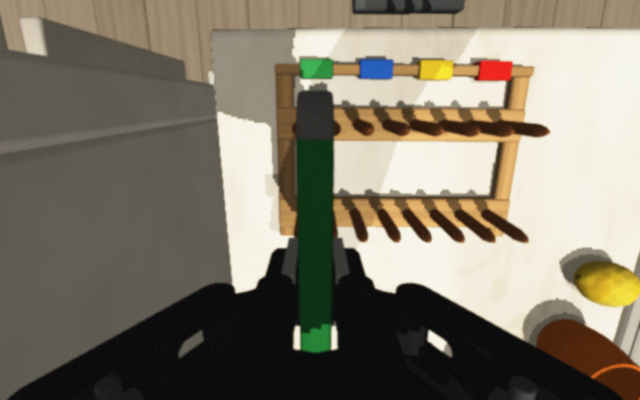

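View pics/t2.png

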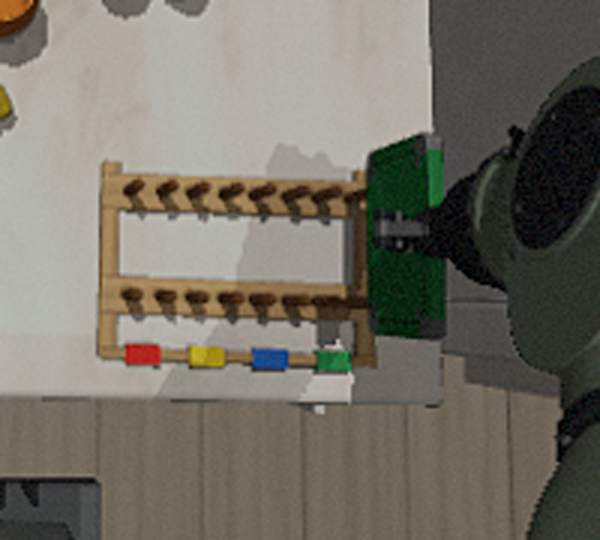

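The wrist view shows the board at u≈316, in line with the green clip (u≈317) and between the outer dowels. The top view shows the green board over the last slot. I lower it.

```bash
python3 -m crank '[[[0,0.5,12,0,0],[0,0,12,0,0],[0,0,12,0,0],[0,0,12,0,0],[0,0,12,0,0],[0,0,12,0,0],[0,0,12,0,0],[0,0,10,0,0],[0,0,6,0,0],[0,0,4,0,0]]]'
python3 -m crank '[[[0,0,0,0,0],[0,0,2,0,0],[0,0,2,0,0],[0,0,0,0,0],[0,0,0,0,0],[0,0,0,0,0],[0,0,0,0,0],[0,0,0,0,0],[0,0,0,0,0],[0,0,0,0,0]]]'
python3 d.py 0.523 -0.306 0.105
```

```text
clock: 8.58
tcp_pos: [0.5226, -0.306, 0.109]
tcp_rot: [-0.019, -3.141, 0.0]
wrist_force: [0.3, -0.7, -2.1]
finger_gap: 0.0112
finger_force: 59.1
clock: 9.42
tcp_pos: [0.5226, -0.306, 0.1054]
tcp_rot: [0.019, 3.141, -0.0]
wrist_force: [0.3, 0.8, -2.3]
finger_gap: 0.0113
finger_force: 59.1
t 9.42 tcp [ 0.5226 -0.306   0.1054] psi -0.0118 tilt 0.0001 gap 0.0113 F 59.1 [ 0.3  0.8 -2.3] TOOL mm [-0.4  0.   0.4] turn -0.0118 j [ 0.58  0.92 -0.21  1.5   0.25  0.75  1.82]
```

```bash
python3 -m crank '[[[0,0,1,0,0],[0,0,1,0,0],[0,0,0,0,0],[0,0,0,0,0],[0,0,0,0,0],[0,0,0,0,20],[0,0,0,0,38],[0,0,0,0,38],[0,0,0,0,38],[0,0,0,0,38]]]'
python3 d.py 0.4445 0.202 0.230
python3 -m crank '[[[0,0,0,0,38],[0,0,-15,0,38],[0,0,-25,0,38],[0,0,-25,0,38],[0,0,-25,0,38],[0,0,-25,0,38],[0,0,-10,-0.012,38],[0,10,0,0,38],[3,20,0,0,38],[5,32,0,0,38]]]'
python3 -m crank '[[[5,32,0,0,38],[5,32,0,0,38],[5,32,0,0,38],[5,32,0,0,38],[5,32,0,0,38],[5,32,0,0,38],[5,32,0,0,38],[5,32,0,0,38],[5,32,0,0,38],[5,32,0,0,38]]]'
python3 -m crank '[[[5,32,0,0,38],[5,32,0,0,38],[5,32,0,0,38],[5,20,0,0,38],[0,10,0,0,38],[0,0,0,0,38],[0,0,0,0,38],[0,0,0,0,38],[0,0,0,0,38],[0,0,0,0,38]]]'
python3 d.py 0.4445 0.202 0.230
```

```text
clock: 10.25
tcp_pos: [0.5226, -0.306, 0.1032]
tcp_rot: [-0.018, -3.141, 0.0]
wrist_force: [0.1, -0.5, -0.4]
finger_gap: 0.0379
finger_force: 0.0
t 10.25 tcp [ 0.5226 -0.306   0.1032] psi -0.0117 tilt 0.0002 gap 0.0379 F 0.0 [ 0.1 -0.5 -0.4] TOOL mm [  84.1  507.  -126.8] turn -0.0117 j [ 0.58  0.92 -0.21  1.5   0.25  0.75  1.82]
clock: 11.08
tcp_pos: [0.5139, -0.2446, 0.2272]
tcp_rot: [-0.004, -3.141, 0.001]
wrist_force: [0.9, 0.1, -0.0]
finger_gap: 0.0383
finger_force: 0.0
clock: 11.92
tcp_pos: [0.4634, 0.0778, 0.2277]
tcp_rot: [0.0, -3.141, 0.0]
wrist_force: [0.4, 0.7, 0.9]
finger_gap: 0.0378
finger_force: 0.0
clock: 12.75
tcp_pos: [0.4448, 0.201, 0.2283]
tcp_rot: [-0.002, -3.142, 0.001]
wrist_force: [0.4, 0.5, 0.1]
finger_gap: 0.0383
finger_force: 0.0
t 12.75 tcp [0.4448 0.201  0.2283] psi -0.0013 tilt 0.0004 gap 0.0383 F 0.0 [0.4 0.5 0.1] TOOL mm [ 0.3  1.  -1.7] turn -0.0013 j [-0.39  0.59 -0.18  1.79  0.14  0.77  0.93]
```

Very accurate at 32 mm/row. Before going on I verify the green board with the top camera's depth and re-measure the yellow one.

```bash
cat > chk.py <<'E'
from h import *
np.set_printoptions(precision=4,suppress=True)
p,d=grab_frame("top"); P=cloud("top",d)
for k,m in masks(p).items():
    for side,s in (("dry",P[...,1]>0),("store",P[...,1]<-.08)):
        Q=P[m&(d>0)&s&(P[...,2]<.2)&(P[...,2]>.04)]
        if len(Q)<8: continue
        t=Q[Q[:,2]>.138]; lo=Q[(Q[:,2]<.12)]
        print(k,side,"zmax",Q[:,2].max().round(4),"top n",len(t),"mean",t.mean(0) if len(t) else "","x",Q[:,0].min().round(4),Q[:,0].max().round(4),"slope",np.polyfit(t[:,0],t[:,1],1)[0].round(3) if len(t)>9 else "", "low face y",lo[:,1].mean().round(4) if len(lo) else "")
E
python3 chk.py; python3 d.py 0.4445 0.202 0.105
```

```text
red dry zmax 0.1465 top n 241 mean [0.445  0.0876 0.1428] x 0.3756 0.5172 slope 0.018 low face y 0.0817
yellow dry zmax 0.1464 top n 173 mean [0.4487 0.2017 0.1427] x 0.3739 0.6773 slope -0.006 low face y 0.1195
yellow store zmax 0.1468 top n 1 mean [ 0.7813 -0.1029  0.1468] x 0.7764 0.9091 slope  low face y -0.2195
green store zmax 0.147 top n 215 mean [ 0.5269 -0.3056  0.1431] x 0.4564 0.5916 slope -0.009 low face y -0.3002
blue dry zmax 0.1466 top n 234 mean [0.4394 0.1448 0.1428] x 0.3671 0.5089 slope -0.0 low face y 0.1393
t 12.8 tcp [0.4447 0.2012 0.2283] psi -0.0011 tilt 0.0002 gap 0.0377 F 0.0 [0.2 1.7 0.9] TOOL mm [  0.2   0.8 123.3] turn -0.0011 j [-0.39  0.59 -0.18  1.79  0.14  0.77  0.93]
```

Green is seated: top at 0.143, y -0.3056, x about 0.525. Next is yellow.

```bash
python3 -m crank '[[[0,1,15,0,38],[0,0,25,0,38],[0,0,25,0,38],[0,0,20,0,38],[0,0,20,0,38],[0,0,10,0,38],[0,0,8,0,38],[0,0,0,0,38],[0,0,0,0,38],[0,0,0,0,0]]]' 60
python3 -m crank '[[[0,0,0,0,0],[0,0,0,0,0],[0,0,0,0,0],[0,0,0,0,0],[0,0,0,0,0],[0,0,-8,0,0],[0,0,-8,0,0],[0,0,-14,0,0],[0,0,-22,0,0],[0,0,-22,0,0]]]'
python3 d.py 0.525 -0.190 0.265
```

```text
clock: 13.63
tcp_pos: [0.4448, 0.203, 0.106]
tcp_rot: [0.0, 3.141, 0.001]
wrist_force: [0.1, -0.8, -0.2]
finger_gap: 0.027
finger_force: 0.0
clock: 14.47
tcp_pos: [0.4442, 0.2029, 0.1808]
tcp_rot: [0.001, -3.141, 0.0]
wrist_force: [0.7, 0.5, -1.7]
finger_gap: 0.0112
finger_force: 58.5
t 14.47 tcp [0.4442 0.2029 0.1808] psi 0.0004 tilt 0.0004 gap 0.0112 F 58.5 [ 0.7  0.5 -1.7] TOOL mm [ -80.6 -393.   -84.2] turn 0.0004 j [-0.4   0.66 -0.16  1.86  0.17  0.64  0.91]
```

```bash
python3 -m crank '[[[0,0,-22,0,0],[0,0,-22,0,0],[0,0,-22,0,0],[0,0,-18,0,0],[0,0,0,0.012,0],[0,-10,0,0,0],[-6,-20,0,0,0],[-6,-32,0,0,0],[-6,-32,0,0,0],[-6,-32,0,0,0]]]'
python3 -m crank '[[[-6,-32,0,0,0],[-6,-32,0,0,0],[-6,-32,0,0,0],[-6,-32,0,0,0],[-6,-32,0,0,0],[-6,-32,0,0,0],[-6,-32,0,0,0],[-7,-32,0,0,0],[-7,-11,0,0,0],[0,0,0,0,0]]]'
python3 -m crank '[[[0,0,0,0,0],[0,0,0,0,0],[0,0,20,0,0],[0,0,20,0,0],[0,0,10,0,0],[0,0,0,0,0],[0,0,0,0,0],[0,0,0,0,0],[0,0,0,0,0],[0,0,0,0,0]]]'
python3 d.py 0.524 -0.190 0.106 -0.012
python3 - <<'E'
from h import *
p,d=grab_frame("wrist"); cv2.imwrite("pics/w3.png",p[:,:,::-1])
E
```

```text
clock: 15.3
tcp_pos: [0.4664, 0.0747, 0.2629]
tcp_rot: [-0.018, -3.14, 0.001]
wrist_force: [1.5, 0.3, -1.5]
finger_gap: 0.0111
finger_force: 58.7
clock: 16.13
tcp_pos: [0.5193, -0.1945, 0.2622]
tcp_rot: [-0.025, -3.14, 0.001]
wrist_force: [-0.6, -0.7, -2.0]
finger_gap: 0.0114
finger_force: 58.8
clock: 16.97
tcp_pos: [0.5201, -0.1909, 0.214]
tcp_rot: [0.018, 3.141, -0.001]
wrist_force: [-0.1, -0.3, -2.1]
finger_gap: 0.0113
finger_force: 58.8
t 16.97 tcp [ 0.5201 -0.1909  0.214 ] psi -0.0117 tilt 0.001 gap 0.0113 F 58.8 [-0.1 -0.3 -2.1] TOOL mm [ -3.8   1.  108. ] turn 0.0003 j [ 0.4   0.7  -0.21  1.59  0.17  0.87  1.69]
```

View pics/w3.png

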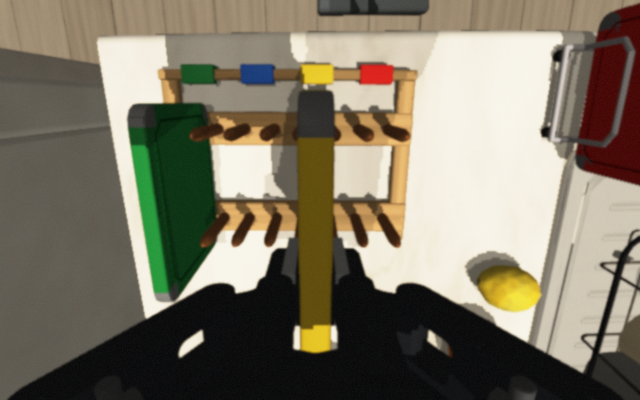

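The wrist view shows the yellow board (u≈316) in line with the yellow clip (u≈318), with green standing at left. I lower and release it, then go back to blue.

```bash
python3 -m crank '[[[-4,1,10,0,0],[0,0,12,0,0],[0,0,12,0,0],[0,0,12,0,0],[0,0,12,0,0],[0,0,12,0,0],[0,0,12,0,0],[0,0,12,0,0],[0,0,8,0,0],[0,0,3,0,0]]]'
python3 -m crank '[[[0,0,1,0,0],[0,0,1,0,0],[0,0,1,0,0],[0,0,1,0,0],[0,0,0,0,0],[0,0,0,0,0],[0,0,0,0,0],[0,0,0,0,0],[0,0,0,0,0],[0,0,0,0,0]]]'
python3 d.py 0.524 -0.190 0.106 -0.012
```

```text
clock: 17.85
tcp_pos: [0.5236, -0.1897, 0.1069]
tcp_rot: [-0.018, -3.14, -0.001]
wrist_force: [-0.2, 0.6, -2.0]
finger_gap: 0.0116
finger_force: 58.8
clock: 18.68
tcp_pos: [0.5242, -0.1901, 0.1061]
tcp_rot: [0.019, 3.14, -0.001]
wrist_force: [-7.9, 3.2, 25.9]
finger_gap: 0.0118
finger_force: 63.0
t 18.68 tcp [ 0.5242 -0.1901  0.1061] psi -0.012 tilt 0.0018 gap 0.0118 F 63.0 [-7.9  3.2 25.9] TOOL mm [0.2 0.1 0.1] turn 0.0 j [ 0.38  0.86 -0.17  1.69  0.22  0.62  1.65]
```

```bash
python3 -m crank '[[[0,0,-1.5,0,0],[0,0,0,0,0],[0,0,0,0,0],[0,0,0,0,20],[0,0,0,0,38],[0,0,0,0,38],[0,0,0,0,38],[0,0,0,0,38],[0,0,0,0,38],[0,0,-5,0,38]]]'
python3 -m crank '[[[0,0,-15,0,38],[0,0,-25,0,38],[0,0,-25,0,38],[0,0,-25,0,38],[0,0,-25,0,38],[0,0,-5,-0.012,38],[0,10,0,0,38],[7,20,0,0,38],[8,32,0,0,38],[8,32,0,0,38]]]'
python3 -m crank '[[[8,32,0,0,38],[8,32,0,0,38],[8,32,0,0,38],[8,32,0,0,38],[8,32,0,0,38],[8,32,0,0,38],[8,32,0,0,38],[8,17,0,0,38],[5,0,0,0,38],[0,0,0,0,38]]]'
python3 -m crank '[[[0,0,0,0,38],[0,0,0,0,38],[0,0,0,0,38],[0,0,30,0,38],[0,0,20,0,38],[0,0,0,0,38],[0,0,0,0,38],[0,0,0,0,38],[0,0,0,0,38],[0,0,0,0,38]]]'
python3 chk.py; python3 d.py 0.4392 0.1449 0.106
```

```text
clock: 19.52
tcp_pos: [0.5235, -0.1899, 0.1103]
tcp_rot: [-0.019, -3.14, -0.0]
wrist_force: [-0.7, 0.3, -0.3]
finger_gap: 0.0385
finger_force: 0.0
clock: 20.35
tcp_pos: [0.4997, -0.0946, 0.2298]
tcp_rot: [-0.002, -3.14, -0.001]
wrist_force: [1.9, 1.6, 0.4]
finger_gap: 0.0382
finger_force: 0.0
clock: 21.18
tcp_pos: [0.4303, 0.1459, 0.2302]
tcp_rot: [0.004, -3.14, 0.001]
wrist_force: [-0.2, -0.3, 0.0]
finger_gap: 0.038
finger_force: 0.0
clock: 22.02
tcp_pos: [0.4322, 0.145, 0.1817]
tcp_rot: [0.0, 3.14, 0.001]
wrist_force: [-0.5, -0.3, -0.3]
finger_gap: 0.0376
finger_force: 0.0
red dry zmax 0.1472 top n 214 mean [0.4472 0.0874 0.1428] x 0.3743 0.5172 slope 0.025 low face y 0.0817
yellow dry zmax 0.0539 top n 0 mean  x 0.6329 0.6777 slope  low face y 0.0282
yellow store zmax 0.1474 top n 217 mean [ 0.5249 -0.1905  0.1428] x 0.4517 0.9083 slope -0.01 low face y -0.2047
green store zmax 0.1474 top n 217 mean [ 0.5257 -0.3058  0.1432] x 0.4559 0.5923 slope -0.005 low face y -0.3003
blue dry zmax 0.1466 top n 75 mean [0.4789 0.1443 0.1426] x 0.4432 0.509 slope 0.089 low face y 0.1391
t 22.07 tcp [0.4321 0.145  0.1815] psi 0.0 tilt 0.0012 gap 0.0379 F 0.0 [ 0.5 -0.5  0.1] TOOL mm [-7.  -0.1 75.5] turn 0.0 j [-0.31  0.62 -0.14  1.97  0.15  0.56  1.01]
```

Yellow is seated (top 0.143, x 0.525, y -0.1905). I grip blue.

```bash
python3 -m crank '[[[-7,0,10,0,38],[0,0,20,0,38],[0,0,20,0,38],[0,0,15,0,38],[0,0,10,0,38],[0,0,0,0,38],[0,0,0,0,38],[0,0,0,0,0],[0,0,0,0,0],[0,0,0,0,0]]]' 60
python3 -m crank '[[[0,0,0,0,0],[0,0,0,0,0],[0,0,0,0,0],[0,0,-8,0,0],[0,0,-8,0,0],[0,0,-14,0,0],[0,0,-22,0,0],[0,0,-22,0,0],[0,0,-22,0,0],[0,0,-22,0,0]]]'
python3 d.py 0.524 -0.2485 0.265
```

```text
clock: 22.9
tcp_pos: [0.4392, 0.1449, 0.1064]
tcp_rot: [-0.0, 3.141, 0.0]
wrist_force: [-0.0, -2.1, 5.2]
finger_gap: 0.0114
finger_force: 58.6
clock: 23.73
tcp_pos: [0.4385, 0.145, 0.2258]
tcp_rot: [-0.0, 3.141, 0.0]
wrist_force: [0.4, 0.0, -1.1]
finger_gap: 0.0111
finger_force: 58.5
t 23.73 tcp [0.4385 0.145  0.2258] psi 0.0003 tilt 0.0005 gap 0.0111 F 58.5 [ 0.4  0.  -1.1] TOOL mm [ -85.4 -393.5  -39.2] turn 0.0003 j [-0.29  0.55 -0.17  1.88  0.13  0.71  1.04]
```

```bash
python3 -m crank '[[[0,0,-22,0,0],[0,0,-20,0,0],[0,0,0,0.012,0],[0,-10,0,0,0],[-6.5,-20,0,0,0],[-6.5,-32,0,0,0],[-6.5,-32,0,0,0],[-6.5,-32,0,0,0],[-6.5,-32,0,0,0],[-6.5,-32,0,0,0]]]'
python3 -m crank '[[[-6.5,-32,0,0,0],[-6.5,-32,0,0,0],[-6.5,-32,0,0,0],[-6.5,-32,0,0,0],[-6.5,-32,0,0,0],[-6.5,-32,0,0,0],[-8,-11,0,0,0],[-3,0,0,0,0],[0,0,0,0,0],[0,0,0,0,0]]]'
python3 -m crank '[[[0,0,0,0,0],[0,0,0,0,0],[0,0,0,0,0],[0,0,15,0,0],[0,0,15,0,0],[0,0,0,0,0],[0,0,0,0,0],[0,0,0,0,0],[0,0,0,0,0],[0,0,0,0,0]]]'
python3 d.py 0.524 -0.2485 0.106 -0.012
python3 - <<'E'
from h import *
p,d=grab_frame("wrist"); cv2.imwrite("pics/w4.png",p[:,:,::-1])
E
```

```text
clock: 24.57
tcp_pos: [0.4749, -0.0476, 0.2655]
tcp_rot: [-0.019, -3.14, 0.0]
wrist_force: [1.0, 1.0, -0.8]
finger_gap: 0.011
finger_force: 58.8
clock: 25.4
tcp_pos: [0.5227, -0.2483, 0.2655]
tcp_rot: [-0.017, -3.141, -0.001]
wrist_force: [-0.3, 0.6, -2.4]
finger_gap: 0.0112
finger_force: 58.8
clock: 26.23
tcp_pos: [0.5233, -0.2491, 0.2365]
tcp_rot: [0.018, 3.141, -0.001]
wrist_force: [-0.7, -0.4, -2.4]
finger_gap: 0.0116
finger_force: 58.6
t 26.23 tcp [ 0.5233 -0.2491  0.2365] psi -0.0118 tilt 0.0009 gap 0.0116 F 58.6 [-0.7 -0.4 -2.4] TOOL mm [ -0.5   0.6 130.5] turn 0.0002 j [ 0.48  0.71 -0.19  1.46  0.15  0.99  1.82]
```

View pics/w4.png

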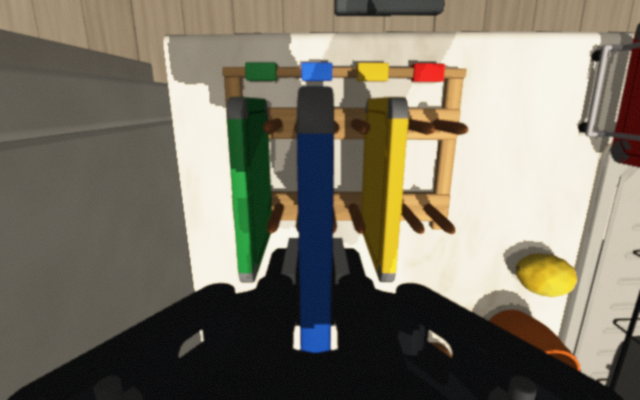

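The blue board (u≈316) is in line with the blue clip, midway between the green and yellow boards and clear of both. I lower it.

```bash
python3 -m crank '[[[-0.5,0.5,10,0,0],[0,0,15,0,0],[0,0,16,0,0],[0,0,16,0,0],[0,0,16,0,0],[0,0,16,0,0],[0,0,16,0,0],[0,0,12,0,0],[0,0,6,0,0],[0,0,4,0,0]]]'
python3 -m crank '[[[0,0,1,0,0],[0,0,1,0,0],[0,0,1,0,0],[0,0,0,0,0],[0,0,0,0,0],[0,0,0,0,0],[0,0,0,0,0],[0,0,0,0,0],[0,0,0,0,0],[0,0,0,0,0]]]'
python3 d.py 0.524 -0.2485 0.106 -0.012
```

```text
clock: 27.12
tcp_pos: [0.5237, -0.2485, 0.1085]
tcp_rot: [-0.019, -3.141, -0.0]
wrist_force: [-1.2, 0.4, -1.7]
finger_gap: 0.0111
finger_force: 58.8
clock: 27.95
tcp_pos: [0.524, -0.2487, 0.1066]
tcp_rot: [0.019, 3.14, -0.001]
wrist_force: [-2.1, -1.1, 7.2]
finger_gap: 0.0114
finger_force: 60.0
t 27.95 tcp [ 0.524  -0.2487  0.1066] psi -0.0119 tilt 0.0013 gap 0.0114 F 60.0 [-2.1 -1.1  7.2] TOOL mm [0.  0.2 0.6] turn 0.0001 j [ 0.47  0.88 -0.16  1.6   0.2   0.67  1.77]
```

```bash
python3 -m crank '[[[0,0,0,0,0],[0,0,0,0,20],[0,0,0,0,38],[0,0,0,0,38],[0,0,0,0,38],[0,0,0,0,38],[0,0,0,0,38],[0,0,-5,0,38],[0,0,-15,0,38],[0,0,-25,0,38]]]'
python3 -m crank '[[[0,0,-25,0,38],[0,0,-25,0,38],[0,0,-25,0,38],[0,0,-5,-0.012,38],[0,10,0,0,38],[7,20,0,0,38],[7,32,0,0,38],[7,32,0,0,38],[7,32,0,0,38],[7,32,0,0,38]]]'
python3 -m crank '[[[7,32,0,0,38],[7,32,0,0,38],[7,32,0,0,38],[7,32,0,0,38],[7,32,0,0,38],[7,18,0,0,38],[0,0,0,0,38],[0,0,0,0,38],[0,0,0,0,38],[0,0,0,0,38]]]'
python3 -m crank '[[[0,0,15,0,38],[0,0,30,0,38],[0,0,0,0,38],[0,0,0,0,38],[0,0,0,0,38],[0,0,0,0,38],[0,0,0,0,38],[0,0,0,0,38],[0,0,0,0,38],[0,0,0,0,38]]]'
python3 chk.py; python3 d.py 0.446 0.0876 0.106 0.012
```

```text
clock: 28.78
tcp_pos: [0.5229, -0.2482, 0.1501]
tcp_rot: [-0.018, -3.139, -0.002]
wrist_force: [0.0, -0.2, -0.4]
finger_gap: 0.0379
finger_force: 0.0
clock: 29.62
tcp_pos: [0.4874, -0.0884, 0.23]
tcp_rot: [0.0, -3.14, -0.001]
wrist_force: [1.3, -0.2, -0.3]
finger_gap: 0.0379
finger_force: 0.0
clock: 30.45
tcp_pos: [0.4465, 0.0867, 0.2305]
tcp_rot: [-0.002, -3.141, 0.001]
wrist_force: [-0.3, -0.2, 0.1]
finger_gap: 0.038
finger_force: 0.0
clock: 31.28
tcp_pos: [0.4467, 0.0874, 0.186]
tcp_rot: [-0.0, 3.141, -0.0]
wrist_force: [0.8, -1.0, 0.5]
finger_gap: 0.0377
finger_force: 0.0
yellow dry zmax 0.054 top n 0 mean  x 0.6353 0.6774 slope  low face y 0.028
yellow store zmax 0.147 top n 217 mean [ 0.525  -0.1905  0.1431] x 0.4517 0.9087 slope -0.011 low face y -0.2048
green store zmax 0.1475 top n 213 mean [ 0.5257 -0.3059  0.1431] x 0.4505 0.5811 slope -0.009 low face y -0.3002
blue store zmax 0.1472 top n 243 mean [ 0.5226 -0.2476  0.143 ] x 0.4508 0.5969 slope 0.002 low face y -0.2441
t 31.33 tcp [0.4466 0.0875 0.186 ] psi 0.0002 tilt 0.0002 gap 0.038 F 0.0 [-1.1  0.3  0.8] TOOL mm [ 0.6  0.1 80. ] turn -0.0118 j [-0.19  0.61 -0.13  1.96  0.14  0.58  1.16]
```

Three boards are seated. I grip red and lift it to carry height.

```bash
python3 -m crank '[[[0,0,15,0,38],[0,0,20,0,38],[0,0,20,0,38],[0,0,15,0,38],[0,0,10,0,38],[0,0,0,0,38],[0,0,0,0,38],[0,0,0,0,0],[0,0,0,0,0],[0,0,0,0,0]]]' 60
python3 -m crank '[[[0,0,0,0,0],[0,0,0,0,0],[0,0,0,0,0],[0,0,-8,0,0],[0,0,-8,0,0],[0,0,-14,0,0],[0,0,-22,0,0],[0,0,-22,0,0],[0,0,-22,0,0],[0,0,-22,0,0]]]'
python3 -m crank '[[[0,0,-22,0,0],[0,0,-20,0,0],[0,0,0,0.012,0],[0,0,0,0,0],[0,0,0,0,0],[0,0,0,0,0],[0,0,0,0,0],[0,0,0,0,0],[0,0,0,0,0],[0,0,0,0,0]]]'
python3 d.py 0.525 -0.1325 0.106 -0.012
```

```text
clock: 32.17
tcp_pos: [0.4469, 0.0874, 0.1065]
tcp_rot: [-0.0, 3.14, 0.0]
wrist_force: [0.4, -2.1, 6.7]
finger_gap: 0.0114
finger_force: 58.8
clock: 33.0
tcp_pos: [0.4463, 0.0874, 0.2259]
tcp_rot: [-0.0, 3.141, 0.0]
wrist_force: [0.3, 0.7, -3.2]
finger_gap: 0.0111
finger_force: 58.5
clock: 33.83
tcp_pos: [0.4466, 0.0875, 0.2656]
tcp_rot: [-0.018, -3.141, 0.0]
wrist_force: [0.5, 0.7, -2.5]
finger_gap: 0.0112
finger_force: 58.9
t 33.83 tcp [0.4466 0.0875 0.2656] psi -0.0117 tilt 0.0004 gap 0.0112 F 58.9 [ 0.5  0.7 -2.5] TOOL mm [ -81.1 -219.   159.6] turn 0.0003 j [-0.17  0.49 -0.16  1.84  0.1   0.82  1.19]
```

```bash
python3 -m crank '[[[0,-10,0,0,0],[-9,-20,0,0,0],[-10,-32,0,0,0],[-10,-32,0,0,0],[-10,-32,0,0,0],[-10,-32,0,0,0],[-10,-32,0,0,0],[-10,-20,0,0,0],[-9,-9,0,0,0],[-3,0,0,0,0]]]'
python3 -m crank '[[[0,0,0,0,0],[0,0,0,0,0],[0,0,0,0,0],[0,0,15,0,0],[0,0,15,0,0],[0,0,0,0,0],[0,0,0,0,0],[0,0,0,0,0],[0,0,0,0,0],[0,0,0,0,0]]]'
python3 d.py 0.525 -0.1325 0.106 -0.012
python3 - <<'E'
from h import *
p,d=grab_frame("wrist"); cv2.imwrite("pics/w5.png",p[:,:,::-1])
E
```

```text
clock: 34.67
tcp_pos: [0.5252, -0.1356, 0.2653]
tcp_rot: [-0.024, -3.141, 0.002]
wrist_force: [-0.8, 0.4, -3.0]
finger_gap: 0.0114
finger_force: 58.7
clock: 35.5
tcp_pos: [0.5252, -0.1325, 0.2365]
tcp_rot: [0.018, 3.141, -0.001]
wrist_force: [0.5, -0.0, -1.8]
finger_gap: 0.0109
finger_force: 58.5
t 35.5 tcp [ 0.5252 -0.1325  0.2365] psi -0.0118 tilt 0.001 gap 0.0109 F 58.5 [ 0.5 -0.  -1.8] TOOL mm [  0.3   0.  130.5] turn 0.0002 j [ 0.27  0.65 -0.16  1.6   0.12  0.9   1.63]
```

View pics/w5.png

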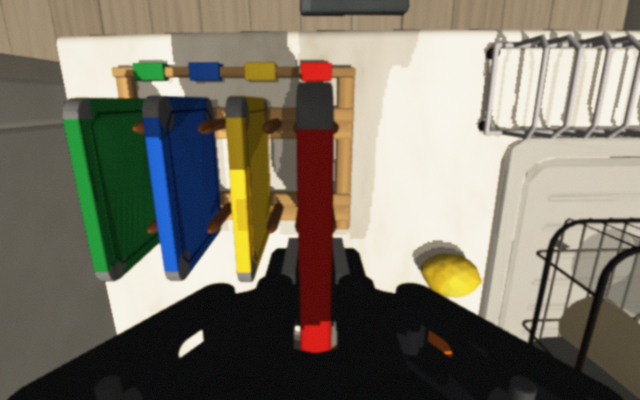

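The red board (u≈315) is in line with the red clip (u≈316), and the other three stand in their slots at left. I lower it.

```bash
python3 -m crank '[[[0,0,10,0,0],[0,0,15,0,0],[0,0,16,0,0],[0,0,16,0,0],[0,0,16,0,0],[0,0,16,0,0],[0,0,16,0,0],[0,0,12,0,0],[0,0,6,0,0],[0,0,4,0,0]]]'
python3 -m crank '[[[0,0,1,0,0],[0,0,1,0,0],[0,0,1,0,0],[0,0,0,0,0],[0,0,0,0,0],[0,0,0,0,0],[0,0,0,0,0],[0,0,0,0,0],[0,0,0,0,0],[0,0,0,0,0]]]'
python3 d.py 0.525 -0.1325 0.106 -0.012
```

```text
clock: 36.38
tcp_pos: [0.525, -0.1325, 0.1085]
tcp_rot: [-0.019, -3.141, -0.0]
wrist_force: [0.5, -0.0, -1.3]
finger_gap: 0.0117
finger_force: 58.8
clock: 37.22
tcp_pos: [0.5253, -0.1326, 0.1067]
tcp_rot: [0.019, 3.14, -0.001]
wrist_force: [-2.5, 0.8, 5.8]
finger_gap: 0.011
finger_force: 60.0
t 37.22 tcp [ 0.5253 -0.1326  0.1067] psi -0.0118 tilt 0.0012 gap 0.011 F 60.0 [-2.5  0.8  5.8] TOOL mm [0.3 0.1 0.7] turn 0.0002 j [ 0.25  0.84 -0.12  1.74  0.17  0.57  1.58]
```

It is seated (upward contact force of about 6 N). I release, retreat and check.

```bash
python3 -m crank '[[[0,0,0,0,0],[0,0,0,0,20],[0,0,0,0,38],[0,0,0,0,38],[0,0,0,0,38],[0,0,0,0,38],[0,0,0,0,38],[0,0,-5,0,38],[0,0,-15,0,38],[0,0,-25,0,38]]]'
python3 -m crank '[[[0,0,-25,0,38],[0,0,-25,0,38],[0,0,-25,0,38],[0,0,-20,0,38],[0,20,0,0,38],[0,30,0,0,38],[0,30,0,0,38],[0,30,0,0,38],[0,30,0,0,38],[0,20,0,0,38]]]'
python3 -m crank '[[[0,0,0,0,38],[0,0,0,0,38],[0,0,0,0,38],[0,0,0,0,38],[0,0,0,0,38],[0,0,0,0,38],[0,0,0,0,38],[0,0,0,0,38],[0,0,0,0,38],[0,0,0,0,38]]]'
python3 chk.py
python3 - <<'E'
from h import *
for n in ["top","side"]:
    p,d=grab_frame(n); cv2.imwrite(f"pics/f_{n}.png",p[:,:,::-1])
    if n=="top":
        P=cloud(n,d); C=masks(p)
        for k,m in C.items():
            Q=P[m&(d>0)&(P[...,2]<.03)&(P[...,1]<-.1)&(P[...,0]<.45)]; print(k,"clip",np.median(Q,0).round(4))
E
```

```text
clock: 38.05
tcp_pos: [0.5242, -0.1323, 0.1502]
tcp_rot: [-0.018, -3.139, -0.001]
wrist_force: [-0.8, -1.1, 0.6]
finger_gap: 0.0378
finger_force: 0.0
clock: 38.88
tcp_pos: [0.5266, 0.0305, 0.2463]
tcp_rot: [0.015, 3.141, 0.001]
wrist_force: [0.5, 0.4, -0.2]
finger_gap: 0.0382
finger_force: 0.0
clock: 39.72
tcp_pos: [0.5269, 0.0275, 0.2458]
tcp_rot: [-0.019, -3.141, 0.0]
wrist_force: [0.2, -1.1, 0.3]
finger_gap: 0.0381
finger_force: 0.0
red store zmax 0.1466 top n 242 mean [ 0.5236 -0.1329  0.1428] x 0.4505 0.5961 slope -0.002 low face y -0.1281
yellow store zmax 0.1469 top n 218 mean [ 0.525  -0.1905  0.1431] x 0.4517 0.9089 slope -0.011 low face y -0.2049
green store zmax 0.1465 top n 217 mean [ 0.5257 -0.3058  0.1431] x 0.4561 0.5915 slope -0.007 low face y -0.3003
blue store zmax 0.1479 top n 243 mean [ 0.522  -0.2474  0.1427] x 0.4508 0.5964 slope -0.005 low face y -0.2441
red clip [ 0.4266 -0.1337  0.0186]
yellow clip [ 0.4228 -0.1892  0.0191]
green clip [ 0.4221 -0.3053  0.0194]
blue clip [ 0.4234 -0.2481  0.0191]
```

View pics/f_top.png

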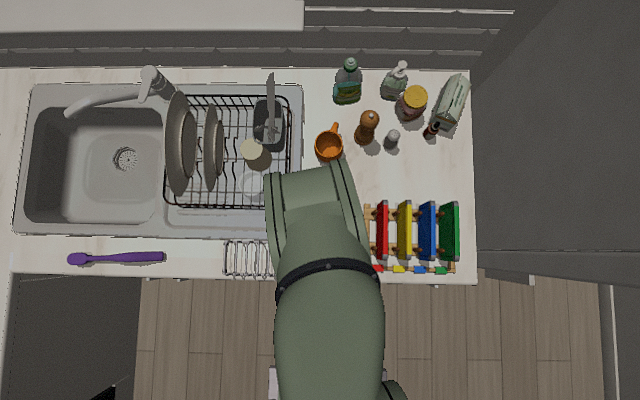

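View pics/f_side.png

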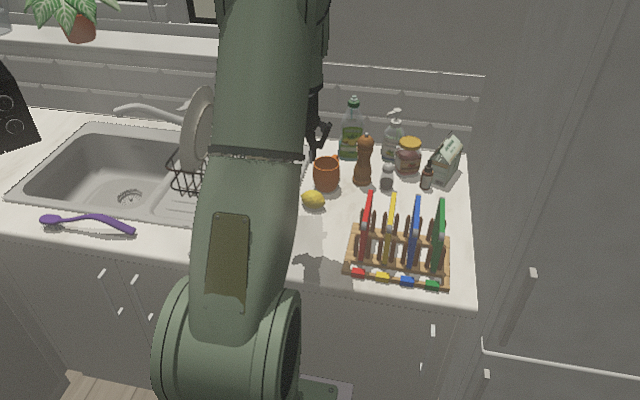

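The top view shows all four boards upright behind their own clips (u≈382, 404, 428, 450). The mug (329,147) and pepper mill (367,125) have not moved, and the side view shows the arm clear of everything.

```bash
python3 -c "
from cell import *
print(sign_off())"
```

```text
the job is handed in; nothing more can be done
None
```

All four boards were lowered into the slots behind their matching clips, the mug and pepper mill stayed where they were, and the job was handed in at about 40 s of the 109 s limit; sign-off returned no verdict.

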